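# Release the latched cupboard shelf with a dowel and fit the magnifier on its rod

## Task

The pull-out shelf of the little pine cupboard is held shut by a spring latch: take the plain straight dowel from the dark wooden stand, push it down through the small round hole in the cupboard's top until the latch lets go and the shelf slides fully out, and put the dowel back upright in any free hole of the stand. Once the shelf is out, gently lower the bridge magnifier with its drilled hub over the steel rod on the shelf, right down until it sits level on the shelf floor, and let go. Leave everything else where it stands and do not shove or tip the cork board of orcs.

Things in the scene. Friction and masses are not known exactly. Their poses are not given: they have to be found in the camera images.
- cupboard: Pine cupboard, fixed, placed differently each time: 250 mm wide (y), 200 mm deep (x), 166 mm tall, open front towards the robot; two small swing doors (115 mm wide, 154 mm tall) folded back at its sides. Origin: on the table under the middle of the front edge. x points from the front to the back, y left, z up
- release_hole (a point): Centre of the mouth of the round release hole, 22 mm across, in the top face of the cupboard, 55 mm behind the front edge, 50 mm right (-y) of the middle; axes as the cupboard's. The top panel is 16 mm thick; at rest the latch's steel pad is 22 mm below the mouth. Fingers do not fit in
- latch_pad (a point): Middle of the top face of the latch's square steel pad (34 mm) straight under the release hole; moves down with the latch
- latch (a joint): How far the latch is pushed down, m: 0 at rest, 0.018 at its stop. A spring pushes it up (3 N at rest, 6.6 N at the stop). The shelf is free from about 0.010: push 0.012 to 0.016, that is, the dowel's tip 34 to 38 mm below the mouth of the hole
- shelf (a joint): How far the shelf is out, m: 0 shut, 0.16 fully out (to the cupboard's -x). Once unlatched a weak spring (7 N down to 3 N) slides it out in about 1 s and holds it out; keep its way clear. 220 mm wide, 188 mm long, floor 30 mm above the table, with a 12 mm thick lip along its front, 12 mm above the floor
- rod_base (a point): Foot of the upright steel rod (12 mm thick, 100 mm tall, tapered over its last 6 mm) at the level of the shelf's floor; moves with the shelf; axes as the cupboard's. 125 mm behind the shelf's front edge, 50 mm left (+y) of its middle; with the shelf out it stands 35 mm in front of the cupboard. The floor from the rod along -x to the lip is free for the magnifier
- rod_top (a point): Top of the steel rod; moves with the shelf
- orcs: Cork board (130 mm along x, 75 mm along y, 8 mm thick) with four grey primed orcs on it, 50 mm tall in all, standing loose on the shelf's floor; its near edge is 74 mm to the right (-y) of the rod. Origin: middle of its underside. Do not shove or tip it
- stand: Dark wooden block, 170 x 50 x 48 mm, fixed, with three round sockets in a row along its x axis at -60, 0 and 60 mm, 22 mm across and 38 mm deep (their floors 10 mm above the table). Origin: middle of the underside
- dowel: Plain straight pine dowel, 14 mm thick, 160 mm long, upright in one of the stand's end sockets. Origin: centre of its lower end; z runs up its length
- handle: Bystander: turned painting handle, 125 mm tall, 14 mm shank and a 28 mm bulb near its top, upright in the stand's other end socket. Origin: centre of its lower end
- magnifier: Bridge magnifier, 121 mm long, about 160 g, loose on the table. Origin: on the bore's axis, at the underside of its pine hub (40 x 40 x 45 mm, 18 mm bore right through along z). Towards -x: a smoked acrylic lens, 60 mm across, centred 47.5 mm off, 35 to 42 mm up; then an upright pine fin centred 88 mm off, 26 mm long (x), 18 mm thick (y), 75 mm tall, on a foot 50 mm wide, 12 mm high
- mag_grip (a point): Point in the middle of the magnifier's fin, 62 mm above its underside: a good place to grip across the 18 mm thickness. Axes as the magnifier's
- cup: Bystander: ribbed white washing cup, 72 mm across, 75 mm tall, on the cupboard's top near the back. Origin: centre of the underside
- jar: Bystander: small jar, 38 mm across, 50 mm tall, on the cupboard's top near the back. Origin: centre of the underside
- palette: Bystander: round ivory ceramic palette, 96 mm across, 12 mm thick, lying near the robot. Origin: centre of the underside
- tweezers_a: Bystander: stainless tweezers, 127 mm long, 8 mm high, lying on the table. Origin: middle of the underside
- tweezers_b: Bystander: stainless tweezers, 127 mm long, 8 mm high, lying on the table. Origin: middle of the underside
- bottle: Bystander: bottle, 56 mm across, 130 mm tall, on the left of the table. Origin: centre of the underside
- mug: Bystander: mug, 80 mm across without its handle, 90 mm tall, on the right of the table. Origin: centre of the underside
Not all that is in view belongs to the job. Leave any pink or purple look-alike of the magnifier alone.

How it is judged (in metres and radians):
On the way, in this order (a step that is already met when the one before it is completed fails the run):
1. the dowel, through the hole, pushes the latch down by at least 9 mm (value of joint latch above 0.009 m and distance between dowel and latch_pad below 0.02 m), for 0.05 s.
2. the shelf has slid fully out (at least 150 mm) (value of joint shelf above 0.15 m), for 0.1 s.
At the end, for the whole second after the job is handed in: Shelf out at least 150 mm, latch back within 4 mm; magnifier bore within 7 mm of the rod axis, underside within 5 mm of the shelf floor, level within 0.06 rad, at rest; dowel in a socket of the stand: lower end under 20 mm above the table, within 0.3 rad of upright, at rest (value of joint shelf above 0.15 m and value of joint latch below 0.004 m and horizontal distance between magnifier and rod_base below 0.007 m and z of magnifier in the frame of rod_base between -0.005 and 0.005 m and angle between magnifier's own z axis and vertical below 0.06 rad and linear speed of each of magnifier, dowel below 0.02 m/s and z of dowel in the frame of stand between 0.005 and 0.02 m and y of dowel in the frame of stand between -0.012 and 0.012 m and x of dowel in the frame of stand between -0.072 and 0.072 m and angle between dowel's own z axis and vertical below 0.3 rad); the robot touches nothing.
It fails at once if a bystander (handle, cup, jar, palette, tweezers, bottle or mug) is moved by more than 25 mm (distance of any of handle, cup, jar, palette, tweezers_a, tweezers_b, bottle, mug from where it was at the start of the episode above 0.025 m).
It fails at once if the orcs' board is shoved along the shelf by more than about 20 mm, or tipped (x of orcs in the frame of rod_base above -0.01 m or x of orcs in the frame of rod_base below -0.056 m or y of orcs in the frame of rod_base above -0.09 m or y of orcs in the frame of rod_base below -0.134 m or angle between orcs's own z axis and vertical above 0.15 rad).
It fails at once if the magnifier is dropped down the rod (faster than 0.45 m/s with its hub round the rod) (horizontal distance between magnifier and rod_base below 0.008 m and z of magnifier in the frame of rod_base below 0.095 m and linear speed of magnifier above 0.45 m/s).
It also fails if it takes over 72 s, if anything falls off the work surface, if the arm or the gripper's body presses on something with over 40 N, if the wrist force passes 120 N, or if a joint passes its speed limit or range.

## Robot

A 6-joint arm with a two-finger parallel gripper is mounted at the origin on the work surface. World frame = base frame: x ahead of the robot, y to its left, z up, the work surface at z = 0. Lengths are in mm, angles in rad, forces in N, time in s.
With the tool pointing down it reaches from about 350 to 875 mm from the base axis. Payload 15.5 kg.
Tool frame: the origin (TCP) lies midway between the tips of the shut fingers; the grasp point (between the pads) lies 19 mm behind it; z points along the fingers, y is the line along which they close (so a half turn about z gives the same grasp; the last joint's range is limited). The gripper opens to 85 mm and grips with 20 to 120 N. Pads are 22 mm wide; open, the fingers measure 114 mm over their backs; the gripper's body (76 mm by 85 mm) begins 54 mm behind the grasp point. The pads swing forward as they close: fully open they stand 13 mm farther back than shut.
Start: joints at [-1.337, 0.494, 1.345, -0, 1.302, -0.096], TCP at [202.41, -591.318, 210.877] pointing down, gripper open.
Joint ranges: [-2.91, 2.91], [-0.82, 2.16], [0.22, 2.67], [-1.22, 4.37], [0.12, 2.79], [-3.08, 3.08]. Speed limits (rad/s): [1.89, 1.89, 2.57, 3.01, 3.01, 3.01].

## Interface

Orientations are given as a unit quaternion [w, x, y, z].
In Python, from station import manip gives the robot as it stands.
- The arm moves only by the shell command python3 -m handwheel 'ROWS' [FORCE]. ROWS is JSON, a list of rows, each an object of numbers: "tx", "ty", "tz": the shift along the tool's x, y, z in units of 25 mm (1.0 is 25 mm); "ax", "ay", "az": the turn, a rotation vector about the tool's x, y, z in rad; "fingers": the opening in per cent of the stroke, from 0 (shut) to 100 (fully open). In form: [{"tx": .., "ty": .., "tz": .., "ax": .., "ay": .., "az": .., "fingers": ..}, ...]. A call has exactly 8 rows; each row shifts and turns the commanded pose from where the row before left it, along the tool's axes as they then stand; what a row does not reach is not made up. A row lasts 1/8 s, in which the tool goes at most 62.5 mm and 10.7 degrees, less where a joint would pass 70% of its speed; a pose out of reach is approached as far as the arm can. A call is refused whole if a number of a shift passes 1 or a number of a turn 0.188, either way. A call with a gripper value outside its range is refused whole. The fingers move at their own pace and stop on an object; FORCE is the grip in N (left out, the last holds). Time passes only in rows, so rows that do not move let the fingers close, or fill a call up. It gives the time, the measured TCP pose, the force, the opening and the grip force at its end, in the units of the state.
- manip.state(): the state, without advancing time (a new reading comes with each control period).
- manip.grab_frame(name): name is "scene" or "side" or "wrist"; returns the picture (400x640x3 uint8, blue, green, red); there is no depth.
- manip.calibration(name): a dict with "K" (3x3 intrinsics, pixels), "camera_from_world" (4x4, takes a point from world to camera coordinates). Camera axes: x right, y up, looking along -z (the intrinsics and any distortion apply to the point x, -y, -z); pixel columns grow to the right and rows downward; lengths in mm; the calibration is good to about 2 mm. A picture is of the moment at which its call begins: read the wrist's pose just before it. calibration takes no time and is no camera call; for the wrist camera it gives the pose at the moment of the call.
- manip.job_done(): hands the job in; it is judged then, once.
The state is a dict: "clock": time; "joint_positions": joint angles; "joint_velocities": joint speeds; "joint_torque": joint torques, N m; "eef_pos": TCP position; "orientation": TCP orientation; "ft_force": force on the tool from outside, world axes, zero at the start; "wrist_torque": the same for the moment, N m; "width": finger opening in mm; "gripper_force": force on a finger pad.
Only numpy, scipy, OpenCV 4.12 (cv2) and the standard library are available. Lean on these libraries where they do the work, as an engineer would, in place of code of your own. Each camera call takes 0.05 s, during which the arm holds its last target. There are 200 camera calls.

## Working session

There is one attempt and no reset: what is moved stays moved. The work goes in short steps, Python scripts to look and compute and a shell command to move; the robot and the scene stay as the last step left them, time stands still between calls to the robot, and variables do not carry over. Pictures are saved under pics/ and viewed, at most 10 in all, crops included, and the job is handed in when it is done.

```bash
mkdir -p pics; ls
cat > h.py <<'E'
import numpy as np, cv2
from station import manip
def cal(n):
    c=manip.calibration(n); return np.array(c["K"],float),np.array(c["camera_from_world"],float),c.get("dist")
def proj(n,P,c=None):
    K,T,_=c or cal(n); P=np.atleast_2d(P); q=P@T[:3,:3].T+T[:3,3]; q=q*[1,-1,-1]; q=q@K.T; return q[:,:2]/q[:,2:]
def ray(c,uv):
    K,T,_=c; d=np.linalg.inv(K)@[uv[0],uv[1],1]; d=d*[1,-1,-1]; R=T[:3,:3]; return -R.T@T[:3,3], R.T@d
def onz(c,uv,z):
    o,d=ray(c,uv); return o+d*(z-o[2])/d[2]
def tri(obs):
    A=np.zeros((3,3));b=np.zeros(3)
    for c,uv in obs:
        o,d=ray(c,uv); d=d/np.linalg.norm(d); M=np.eye(3)-np.outer(d,d); A+=M;b+=M@o
    return np.linalg.solve(A,b)
E
python3 - <<'E'
from h import *
for n in("scene","side"):
    cv2.imwrite(f"pics/{n}0.png",manip.grab_frame(n)); print(n,manip.calibration(n))
print(manip.state())
E
```

```text
pics
scene {'K': array([[465.18576902,   0.        , 318.87188248],
       [  0.        , 465.18576902, 195.46966968],
       [  0.        ,   0.        ,   1.        ]]), 'camera_from_world': array([[ 8.91168416e-01,  4.53669053e-01, -1.80138188e-03,
        -4.69296660e+02],
       [-3.43834425e-01,  6.77993628e-01,  6.49694181e-01,
         7.65533039e+01],
       [ 2.95967469e-01, -5.78367557e-01,  7.60193545e-01,
        -1.81231500e+03],
       [ 0.00000000e+00,  0.00000000e+00,  0.00000000e+00,
         1.00000000e+00]])}
side {'K': array([[492.75262275,   0.        , 323.15042692],
       [  0.        , 492.75262275, 199.36278646],
       [  0.        ,   0.        ,   1.        ]]), 'camera_from_world': array([[-9.60442121e-01, -2.78478948e-01,  6.38708955e-04,
         4.95832609e+02],
       [ 1.32568004e-01, -4.55192511e-01,  8.80468910e-01,
        -1.83033361e+02],
       [-2.44901321e-01,  8.45724100e-01,  4.74103459e-01,
        -1.23181974e+03],
       [ 0.00000000e+00,  0.00000000e+00,  0.00000000e+00,
         1.00000000e+00]])}
{'clock': 0.1, 'joint_positions': array([-1.33649735e+00,  4.94151133e-01,  1.34606428e+00, -5.98346730e-06,
        1.30249498e+00, -9.55067422e-02]), 'joint_velocities': array([ 0.0017288 , -0.00139122, -0.00090073, -0.0001891 ,  0.00091156,
       -0.00069913]), 'joint_torque': array([-7.05108068e-04, -8.83590460e+01, -3.84559715e+01, -2.26191605e-04,
        5.29774348e-03, -1.43266527e-05]), 'eef_pos': array([ 202.328973  , -590.98107062,  210.34284026]), 'orientation': array([-5.57324301e-04,  9.86434022e-01,  1.64157266e-01, -4.16295601e-05]), 'ft_force': array([0.11427585, 0.21133911, 0.3387629 ]), 'wrist_torque': array([ 0.01714565, -0.03146951, -0.0305106 ]), 'gripper_force': 0.0, 'width': 85.60543680075548}
```

View pics/scene0.png

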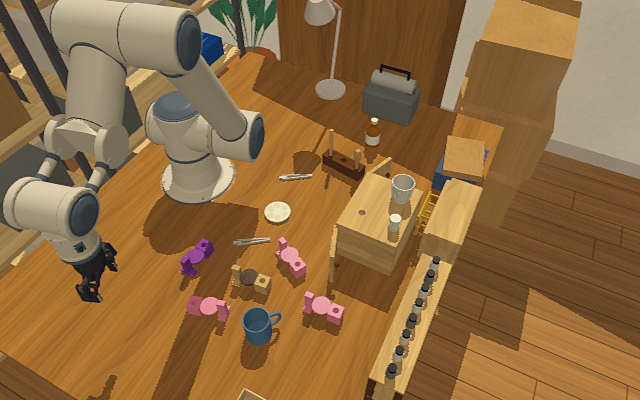

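View pics/side0.png

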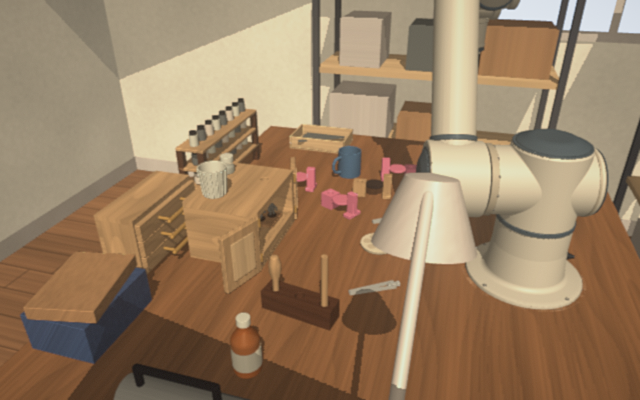

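The scene view shows the magnifier with its hub at about (262,285) and fin at (236,276). The dowel top is at (331,131), the stand at (345,165), the release hole at (362,212) and the handle at (358,155). In the side view the dowel is at (324,257) to (324,305) and the handle at (275,258).

Run:
```python
from h import *
a=cv2.imread("pics/scene0.png");b=cv2.imread("pics/side0.png")
cv2.imwrite("pics/c1.png",cv2.resize(a[120:315,180:440],None,fx=3,fy=3,interpolation=cv2.INTER_CUBIC))
cv2.imwrite("pics/c2.png",cv2.resize(b[140:340,180:430],None,fx=3,fy=3,interpolation=cv2.INTER_CUBIC))
s=cal("scene");d=cal("side")
print("dowel top",tri([(s,(331,130)),(d,(324,256))]))
print("hole",onz(s,(362,212),166),"hub top",onz(s,(263,281),45),"fin top",onz(s,(236,267),75))
```

```text
dowel top [425.98773462 300.75806762 168.62838497]
hole [682.84377475  -3.36694254 166.        ] hub top [ 485.55677872 -305.15470165   45.        ] fin top [ 395.68790463 -314.40927454   75.        ]
```

View pics/c1.png

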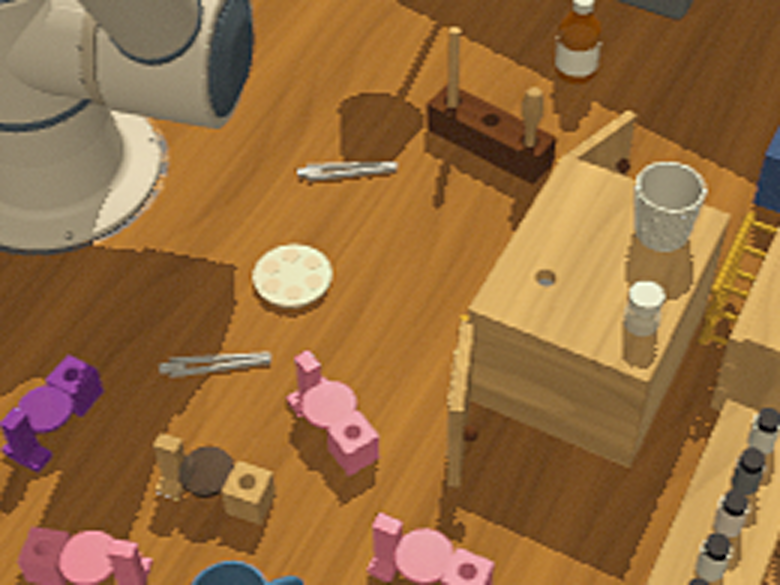

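View pics/c2.png

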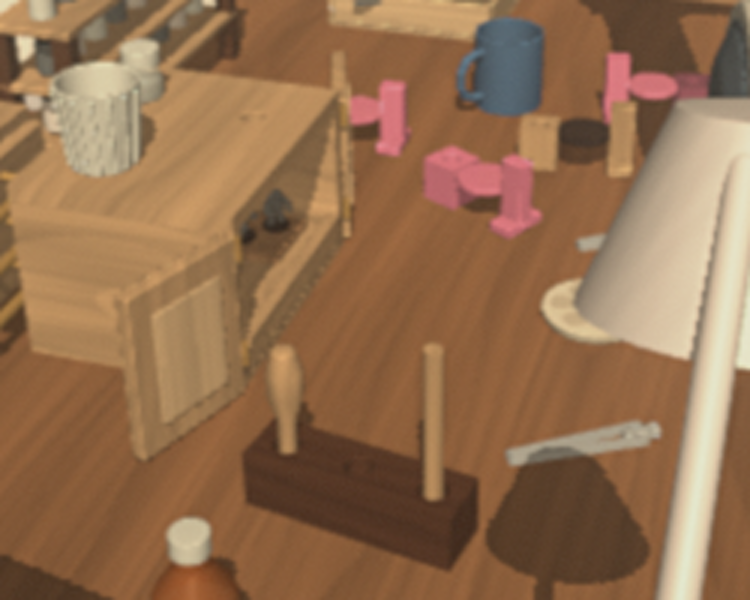

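```bash
cat >> h.py <<'E'
from scipy.spatial.transform import Rotation as Ro
def pose():
    s=manip.state(); R=Ro.from_quat(np.roll(s["orientation"],-1)).as_matrix()
    return np.array(s["eef_pos"]),R,np.arctan2(R[1,0],R[0,0]),s
def to(*P):
    "steps (in 25 mm units, tool axes) from here to world P; tool down"
    p,R,psi,s=pose(); print("t",s["clock"],"tcp",p.round(1),"psi",round(psi,4),"tilt",R[2].round(4),"->",(R.T@(np.array(P)-p)/25).round(3))
E
python3 - <<'E'
from h import *
from scipy.optimize import least_squares
s=cal("scene");d=cal("side")
f=lambda u,v:(u/3+180,v/3+120-0.3)
g=lambda u,v:(u/3+180,v/3+140-.3)
# cupboard x,y,yaw from corners + hole
L=np.array([[0,-125,166],[0,125,166],[200,-125,166],[200,125,166],[55,-50,166],[200,-125,0]])
W=lambda q,L:L@Ro.from_euler('z',q[2]).as_matrix().T+[q[0],q[1],0]
U=np.array([f(470,310),f(566,158),f(640,380),f(728,215),f(545,278),f(630,465)])
r=least_squares(lambda q:(proj("scene",W(q,L))-U).ravel(),[620,50,0],loss='soft_l1'); print("cup",r.x,r.fun.reshape(-1,2).round(1)); q=r.x
for n,p in dict(hole=[55,-50,166],rod=[-35,50,30],fin=[-123,50,92],near=[-160,-110,30],near2=[-160,110,30]).items(): print(n,W(q,np.array([p])).round(1))
print("side hole check",proj("side",W(q,L[:5])), )
# stand
Ls=np.array([[-60,0,48],[0,0,48],[60,0,48]])
for a,b in [((453,104),(433,497)),((455,28),(433,347)),((491,121),(358,466)),((530,147),(288,452)),((532,90),(285,350))]:
    print("st",tri([(s,f(*a)),(d,g(*b))]).round(1))
for a,b in [((247,468),(540,118)),((168,440),(622,104))]: print("mag",tri([(s,f(*a)),(d,g(*b))]).round(1))
print("cup/jar",onz(s,f(670,180),241),onz(s,f(646,293),216))
E
```

```text
cup [ 6.27816574e+02  4.59552896e+01 -7.69139106e-03] [[-0.8 -0.5]
 [-0.8 -1.4]
 [ 2.5  0.6]
 [ 0.8 -0.2]
 [ 0.1 -0.2]
 [-0.5  1. ]]
hole [[682.4  -4.5 166. ]]
rod [[593.2  96.2  30. ]]
fin [[505.2  96.9  92. ]]
near [[467.  -62.8  30. ]]
near2 [[468.7 157.2  30. ]]
side hole check [[292.97565556 169.87106538]
 [257.20900556 212.64475851]
 [227.71126786 161.49435345]
 [182.07543295 201.0377351 ]
 [264.25471501 178.66088158]]
st [426.1 302.5  40.9]
st [426.  303.3 171.7]
st [486.2 291.4  46.6]
st [546.3 279.9  37.2]
st [542.  283.2 133.1]
mag [ 479.  -295.3   56.9]
mag [ 395.5 -313.    76.3]
cup/jar [766.47082955 118.38872584 241.        ] [793.69405139 -14.90266433 216.        ]
```

```bash
python3 -m handwheel '[{"az":0.165,"tz":-1},{"az":0.165,"tz":-1},{"tx":0.8,"ty":-1,"tz":-1},{"tx":0.8,"ty":-1,"tz":-1},{"tx":0.8,"ty":-1},{"tx":0.8,"ty":-1},{"tx":0.8,"ty":-1},{"tx":0.8,"ty":-1}]'; python3 -m handwheel '[{"tx":0.8,"ty":-1},{"tx":0.8,"ty":-1},{"tx":0.8,"ty":-1},{"tx":0.8,"ty":-1},{"tx":0.8,"ty":-1},{},{},{}]'
python3 - <<'E'
from h import *
to(440,-310,300); cv2.imwrite("pics/w1.png",manip.grab_frame("wrist")); c=cal("wrist"); np.savez("w1",K=c[0],T=c[1]); print(proj("wrist",[[485,-305,45],[396,-314,75],[485,-305,0]]),-c[1][:3,:3].T@c[1][:3,3])
E
```

```text
t 0.1 tcp [ 202.3 -591.   210.3] psi 0.3298 tilt [ 1.0e-04 -1.1e-03 -1.0e+00] -> [12.635 -7.559 -3.577]
[[  72.02169575 -314.31873499]
 [  37.68182864 -195.74027222]
 [ 110.10588642 -249.77687034]] [ 267.73919853 -568.54101055  373.6632594 ]invalid input
invalid input
```

```bash
python3 -m handwheel '[{"tx":0,"ty":0,"tz":-1,"ax":0,"ay":0,"az":0.165,"fingers":100},{"tx":0,"ty":0,"tz":-1,"ax":0,"ay":0,"az":0.165,"fingers":100},{"tx":0.8,"ty":-1,"tz":-1,"ax":0,"ay":0,"az":0,"fingers":100},{"tx":0.8,"ty":-1,"tz":-1,"ax":0,"ay":0,"az":0,"fingers":100},{"tx":0.8,"ty":-1,"tz":0,"ax":0,"ay":0,"az":0,"fingers":100},{"tx":0.8,"ty":-1,"tz":0,"ax":0,"ay":0,"az":0,"fingers":100},{"tx":0.8,"ty":-1,"tz":0,"ax":0,"ay":0,"az":0,"fingers":100},{"tx":0.8,"ty":-1,"tz":0,"ax":0,"ay":0,"az":0,"fingers":100}]'; python3 -c "
from h import *
to(440,-310,300)"
```

```text
clock: 1.15
eef_pos: [322.9, -440.3, 310.7]
orientation: [-0.0, 1.0, -0.0, -0.0]
ft_force: [0.0, -0.6, -0.4]
width: 85.3
gripper_force: 0.0
t 1.15 tcp [ 322.9 -440.3  310.7] psi -0.0003 tilt [-2.e-04 -4.e-04 -1.e+00] -> [ 4.682 -5.215  0.429]
```

```bash
python3 -m handwheel '[{"tx":0.4,"ty":-1,"tz":0,"ax":0,"ay":0,"az":0,"fingers":100},{"tx":0.4,"ty":-1,"tz":0,"ax":0,"ay":0,"az":0,"fingers":100},{"tx":0.4,"ty":-1,"tz":0,"ax":0,"ay":0,"az":0,"fingers":100},{"tx":0.4,"ty":-1,"tz":0,"ax":0,"ay":0,"az":0,"fingers":100},{"tx":0.4,"ty":-1,"tz":0,"ax":0,"ay":0,"az":0,"fingers":100},{"tx":0,"ty":0,"tz":0,"ax":0,"ay":0,"az":0,"fingers":100},{"tx":0,"ty":0,"tz":0,"ax":0,"ay":0,"az":0,"fingers":100},{"tx":0,"ty":0,"tz":0,"ax":0,"ay":0,"az":0,"fingers":100}]' | head -2
python3 - <<'E'
from h import *
c=cal("wrist");cv2.imwrite("pics/w1.png",manip.grab_frame("wrist")); np.savez("w1",K=c[0],T=c[1]); print(proj("wrist",[[485,-305,45],[396,-314,75],[485,-305,0]],c),-c[1][:3,:3].T@c[1][:3,3])
E
```

```text
clock: 2.15
eef_pos: [372.2, -317.0, 310.8]
[[308.84820701  66.55181913]
 [316.14768808 142.63190989]
 [309.78526614  70.16794746]] [ 441.34987945 -316.7766188   473.98887356]
```

View pics/w1.png

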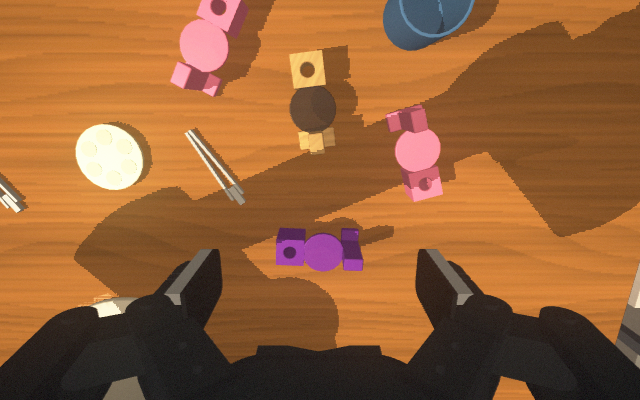

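```bash
python3 -m handwheel '[{"tx":0.7,"ty":-1,"tz":0,"ax":0,"ay":0,"az":0,"fingers":100},{"tx":0.7,"ty":-1,"tz":0,"ax":0,"ay":0,"az":0,"fingers":100},{"tx":0.7,"ty":-1,"tz":0,"ax":0,"ay":0,"az":0,"fingers":100},{"tx":0.7,"ty":-1,"tz":0,"ax":0,"ay":0,"az":0,"fingers":100},{"tx":0.7,"ty":-1,"tz":0,"ax":0,"ay":0,"az":0,"fingers":100},{"tx":0.7,"ty":-1,"tz":0,"ax":0,"ay":0,"az":0,"fingers":100},{"tx":0.7,"ty":-1,"tz":0,"ax":0,"ay":0,"az":0,"fingers":100},{"tx":0.7,"ty":-1,"tz":0,"ax":0,"ay":0,"az":0,"fingers":100}]' | head -2;  python3 -m handwheel '[{"tx":0.6,"ty":-1,"tz":0,"ax":0,"ay":0,"az":0,"fingers":100},{"tx":0.6,"ty":-1,"tz":0,"ax":0,"ay":0,"az":0,"fingers":100},{"tx":0.6,"ty":-1,"tz":0,"ax":0,"ay":0,"az":0,"fingers":100},{"tx":0.6,"ty":-1,"tz":0,"ax":0,"ay":0,"az":0,"fingers":100},{"tx":0,"ty":-0.5,"tz":0,"ax":0,"ay":0,"az":0,"fingers":100},{"tx":0,"ty":0,"tz":0,"ax":0,"ay":0,"az":0,"fingers":100},{"tx":0,"ty":0,"tz":0,"ax":0,"ay":0,"az":0,"fingers":100},{"tx":0,"ty":0,"tz":0,"ax":0,"ay":0,"az":0,"fingers":100}]' | head -2;python3 - <<'E'
from h import *
c=cal("wrist");im=manip.grab_frame("wrist"); cv2.imwrite("pics/w2.png",im);np.savez("w2",K=c[0],T=c[1])
u=proj("wrist",[[682.4,-4.5,166]],c)[0];print(u)
to(430,300,290)
x,y=(u-25).astype(int); x=max(x,0);y=max(y,0)
g=cv2.cvtColor(im,6)[y:y+50,x:x+50]; m=(g<90).astype(np.uint8)
print([ (q.round(1)+[x,y],a[4]) for a,q in zip(*cv2.connectedComponentsWithStats(m)[2:]) if a[4]>20])
w=np.load("w1.npz");w=(w["K"],w["T"],0)
im=cv2.imread("pics/w1.png")
t=cv2.cvtColor(im,6)[55:85,292:322]; m=(t<80).astype(np.uint8)
for a,q in zip(*cv2.connectedComponentsWithStats(m)[2:]): print(a,q+[292,55])
print(onz(w,(307,69),45),onz(w,(317,138),75))
cv2.imwrite("pics/cmp.png",np.hstack([cv2.resize(im[40:170,270:360],None,fx=4,fy=4,interpolation=2), cv2.resize(cv2.imread("pics/w2.png")[y:y+130,max(0,x-35):max(0,x-35)+90],None,fx=4,fy=4,interpolation=2)]))
E
```

```text
clock: 3.2
eef_pos: [513.1, -116.0, 310.8]
clock: 4.2
eef_pos: [572.3, -4.7, 311.0]
[318.42202186  54.78697037]
t 4.25 tcp [572.4  -4.6 311. ] psi -0.0011 tilt [ 1.e-04  1.e-04 -1.e+00] -> [ -5.707 -12.177   0.838]
[(array([317.6,  53.6]), np.int32(2475)), (array([312.4,  44.5]), np.int32(25))]
[  0   0  30  30 900] [306.5  69.5]
[ 482.19588884 -302.71399096   45.        ] [ 401.54076602 -315.03472415   75.        ]
```

View pics/cmp.png

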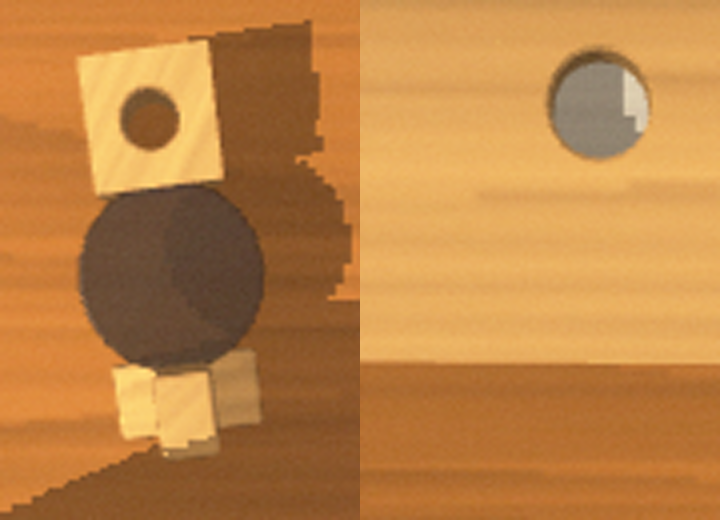

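```bash
python3 -m handwheel '[{"tx":-0.48,"ty":-1,"tz":0.2,"ax":0,"ay":0,"az":0,"fingers":100},{"tx":-0.48,"ty":-1,"tz":0.2,"ax":0,"ay":0,"az":0,"fingers":100},{"tx":-0.48,"ty":-1,"tz":0.2,"ax":0,"ay":0,"az":0,"fingers":100},{"tx":-0.48,"ty":-1,"tz":0.2,"ax":0,"ay":0,"az":0,"fingers":100},{"tx":-0.48,"ty":-1,"tz":0.2,"ax":0,"ay":0,"az":0,"fingers":100},{"tx":-0.48,"ty":-1,"tz":0.2,"ax":0,"ay":0,"az":0,"fingers":100},{"tx":-0.48,"ty":-1,"tz":0.2,"ax":0,"ay":0,"az":0,"fingers":100},{"tx":-0.48,"ty":-1,"tz":0.2,"ax":0,"ay":0,"az":0,"fingers":100}]' | head -2;  python3 -m handwheel '[{"tx":-0.48,"ty":-1,"tz":0.2,"ax":0,"ay":0,"az":0,"fingers":100},{"tx":-0.48,"ty":-1,"tz":0.2,"ax":0,"ay":0,"az":0,"fingers":100},{"tx":-0.48,"ty":-1,"tz":0.2,"ax":0,"ay":0,"az":0,"fingers":100},{"tx":-0.48,"ty":-1,"tz":0.2,"ax":0,"ay":0,"az":0,"fingers":100},{"tx":0,"ty":0,"tz":0,"ax":0,"ay":0,"az":0.17,"fingers":100},{"tx":0,"ty":0,"tz":0,"ax":0,"ay":0,"az":0,"fingers":100},{"tx":0,"ty":0,"tz":0,"ax":0,"ay":0,"az":0,"fingers":100},{"tx":0,"ty":0,"tz":0,"ax":0,"ay":0,"az":0,"fingers":100}]' | head -2;python3 - <<'E'
from h import *
c=cal("wrist");im=manip.grab_frame("wrist"); cv2.imwrite("pics/w3.png",im);np.savez("w3",K=c[0],T=c[1])
print(proj("wrist",[[426,303,170],[426,303,48],[486,291,48],[544,281,135]],c))
to(426,303,105)
w=np.load("w1.npz");w=(w["K"],w["T"],0)
b,f=onz(w,(306.8,69.4),45),onz(w,(316,141.7),75); print(b,f,np.linalg.norm(b-f),np.arctan2(*(b-f)[[1,0]]))
w=np.load("w2.npz");w=(w["K"],w["T"],0);print("hole",onz(w,(317.5,54.6),166),onz(w,(317.5,119.5),166), tri([(w,(317.5,54.6)),(cal("scene"),(361.7,212.4))]))
E
```

```text
clock: 5.25
eef_pos: [476.3, 196.5, 270.9]
clock: 6.25
eef_pos: [428.8, 295.8, 251.0]
[[310.16051187 201.29593477]
 [312.79803946 170.52782104]
 [314.23072481 115.07130605]
 [312.8211669   41.13840802]]
t 6.3 tcp [428.8 295.9 251. ] psi -0.1691 tilt [ 1.e-04 -1.e-04 -1.e+00] -> [-0.159 -0.262  5.838]
[ 481.73676044 -302.46465783   45.        ] [ 397.11801642 -313.82323455   75.        ] 90.49502254124397 0.1334347861236731
hole [682.55065829  -3.69714771 166.        ] [627.48149558  -3.66485637 166.        ] [682.48541467  -3.83967471 164.31933509]
```

View pics/w3.png

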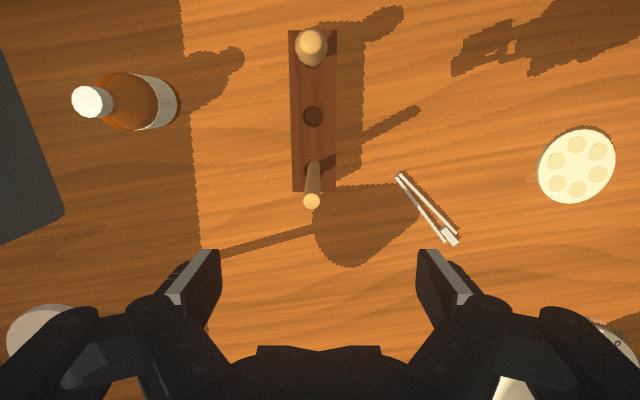

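The wrist view shows the dowel top at (312,201), matching the prediction, with the middle socket at (313,116) and the handle at (311,45). I'll descend and grip.

```bash
python3 -m handwheel '[{"tx":-0.16,"ty":-0.23,"tz":0,"ax":0,"ay":0,"az":0,"fingers":100},{"tx":0,"ty":0,"tz":1,"ax":0,"ay":0,"az":0,"fingers":100},{"tx":0,"ty":0,"tz":1,"ax":0,"ay":0,"az":0,"fingers":100},{"tx":0,"ty":0,"tz":1,"ax":0,"ay":0,"az":0,"fingers":100},{"tx":0,"ty":0,"tz":1,"ax":0,"ay":0,"az":0,"fingers":100},{"tx":0,"ty":0,"tz":1,"ax":0,"ay":0,"az":0,"fingers":100},{"tx":0,"ty":0,"tz":0.8,"ax":0,"ay":0,"az":0,"fingers":100},{"tx":0,"ty":0,"tz":0,"ax":0,"ay":0,"az":0,"fingers":0}]' 60;  python3 -m handwheel '[{"tx":0,"ty":0,"tz":0,"ax":0,"ay":0,"az":0,"fingers":0},{"tx":0,"ty":0,"tz":0,"ax":0,"ay":0,"az":0,"fingers":0},{"tx":0,"ty":0,"tz":0,"ax":0,"ay":0,"az":0,"fingers":0},{"tx":0,"ty":0,"tz":0,"ax":0,"ay":0,"az":0,"fingers":0},{"tx":0,"ty":0,"tz":0,"ax":0,"ay":0,"az":0,"fingers":0},{"tx":0,"ty":0,"tz":0,"ax":0,"ay":0,"az":0,"fingers":0},{"tx":0,"ty":0,"tz":0,"ax":0,"ay":0,"az":0,"fingers":0},{"tx":0,"ty":0,"tz":0,"ax":0,"ay":0,"az":0,"fingers":0}]'
```

```text
clock: 7.3
eef_pos: [424.8, 302.4, 104.9]
orientation: [0.001, 0.996, -0.085, -0.001]
ft_force: [0.0, -0.2, 0.5]
width: 69.8
gripper_force: 0.0
clock: 8.3
eef_pos: [426.1, 302.6, 106.6]
orientation: [-0.0, 0.996, -0.085, 0.001]
ft_force: [-0.6, -0.8, 7.9]
width: 13.0
gripper_force: 58.3
```

```bash
python3 -m handwheel '[{"tx":0,"ty":0,"tz":-0.5,"ax":0,"ay":0,"az":0,"fingers":0},{"tx":0,"ty":0,"tz":-1,"ax":0,"ay":0,"az":0,"fingers":0},{"tx":0,"ty":0,"tz":-1,"ax":0,"ay":0,"az":0,"fingers":0},{"tx":0,"ty":0,"tz":-1,"ax":0,"ay":0,"az":0,"fingers":0},{"tx":0,"ty":0,"tz":-1,"ax":0,"ay":0,"az":0,"fingers":0},{"tx":0,"ty":0,"tz":-1,"ax":0,"ay":0,"az":0,"fingers":0},{"tx":0.94,"ty":0.8,"tz":-1,"ax":0,"ay":0,"az":0,"fingers":0},{"tx":0.94,"ty":0.8,"tz":-0.7,"ax":0,"ay":0,"az":0,"fingers":0}]';  python3 -m handwheel '[{"tx":0.94,"ty":0.8,"tz":0,"ax":0,"ay":0,"az":0,"fingers":0},{"tx":0.94,"ty":0.8,"tz":0,"ax":0,"ay":0,"az":0,"fingers":0},{"tx":0.94,"ty":0.8,"tz":0,"ax":0,"ay":0,"az":0,"fingers":0},{"tx":0.94,"ty":0.8,"tz":0,"ax":0,"ay":0,"az":0,"fingers":0},{"tx":0.94,"ty":0.8,"tz":0,"ax":0,"ay":0,"az":0,"fingers":0},{"tx":0.94,"ty":0.8,"tz":0,"ax":0,"ay":0,"az":0,"fingers":0},{"tx":0.94,"ty":0.8,"tz":0,"ax":0,"ay":0,"az":0,"fingers":0},{"tx":0.94,"ty":0.8,"tz":0,"ax":0,"ay":0,"az":0,"fingers":0}]'|head -2;  python3 -m handwheel '[{"tx":0.94,"ty":0.8,"tz":0,"ax":0,"ay":0,"az":0,"fingers":0},{"tx":0.94,"ty":0.8,"tz":0,"ax":0,"ay":0,"az":0,"fingers":0},{"tx":0.9,"ty":0.75,"tz":0,"ax":0,"ay":0,"az":0,"fingers":0},{"tx":0,"ty":0,"tz":0,"ax":0,"ay":0,"az":0,"fingers":0},{"tx":0,"ty":0,"tz":0,"ax":0,"ay":0,"az":0,"fingers":0},{"tx":0,"ty":0,"tz":0,"ax":0,"ay":0,"az":0,"fingers":0},{"tx":0,"ty":0,"tz":0,"ax":0,"ay":0,"az":0,"fingers":0},{"tx":0,"ty":0,"tz":0,"ax":0,"ay":0,"az":0,"fingers":0}]';python3 - <<'E'
from h import *
c=cal("wrist");im=manip.grab_frame("wrist")
p=pose()[0];to(682.5,-3.8,282)
out=[]
for n in("scene","side","wrist"):
    i=manip.grab_frame(n) if n!="wrist" else im
    cv2.imwrite(f"pics/{n}4.png",i)
    tip=p-[0,0,96.6]; top=tip+[0,0,160]
    u=proj(n,[tip,[682.5,-3.8,166],top],c if n=="wrist" else None);print(n,u.round(1).tolist())
    x,y=np.clip((u[:2].mean(0)-[44,66]).astype(int),0,[640-88,400-133]);print(x,y)
    out.append(cv2.resize(i[y:y+133,x:x+88],None,fx=3,fy=4.5*0+3,interpolation=2))
cv2.imwrite("pics/cmp4.png",np.hstack(out))
E
```

```text
clock: 9.3
eef_pos: [465.6, 254.7, 288.1]
orientation: [-0.0, 0.996, -0.085, 0.001]
ft_force: [0.6, -0.1, -0.4]
width: 12.4
gripper_force: 58.5
clock: 10.3
eef_pos: [623.7, 64.7, 286.9]
clock: 11.3
eef_pos: [681.7, -3.8, 286.0]
orientation: [0.0, 0.996, -0.085, 0.0]
ft_force: [-1.1, 0.7, -0.5]
width: 12.4
gripper_force: 58.5
t 11.35 tcp [681.8  -3.9 286. ] psi -0.1699 tilt [ 0. -0. -1.] -> [ 0.028 -0.007  0.16 ]
scene [[362.1, 207.4], [361.8, 212.1], [366.0, 172.4]]
317 143
side [[263.9, 170.9], [264.1, 178.8], [260.3, 113.0]]
220 108
wrist [[318.8, 191.1], [318.5, 183.6], [319.1, 308.2]]
274 121
```

View pics/cmp4.png

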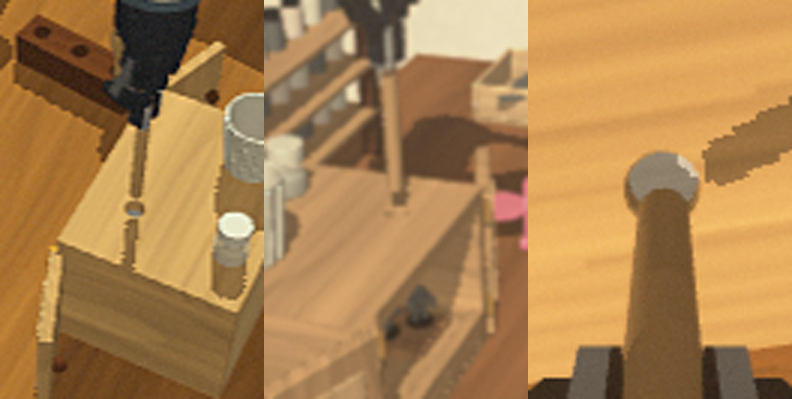

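```bash
python3 -m handwheel '[{"tx":0.03,"ty":0,"tz":0.4,"ax":0,"ay":0,"az":0,"fingers":0},{"tx":0,"ty":0,"tz":0.4,"ax":0,"ay":0,"az":0,"fingers":0},{"tx":0,"ty":0,"tz":0.4,"ax":0,"ay":0,"az":0,"fingers":0},{"tx":0,"ty":0,"tz":0.4,"ax":0,"ay":0,"az":0,"fingers":0},{"tx":0,"ty":0,"tz":0,"ax":0,"ay":0,"az":0,"fingers":0},{"tx":0,"ty":0,"tz":0,"ax":0,"ay":0,"az":0,"fingers":0},{"tx":0,"ty":0,"tz":0,"ax":0,"ay":0,"az":0,"fingers":0},{"tx":0,"ty":0,"tz":0,"ax":0,"ay":0,"az":0,"fingers":0}]'
```

```text
clock: 12.45
eef_pos: [682.8, -4.2, 246.2]
orientation: [-0.0, 0.996, -0.085, 0.0]
ft_force: [-0.0, 0.2, -0.0]
width: 12.4
gripper_force: 58.5
```

```bash
python3 -m handwheel '[{"tx":0,"ty":0,"tz":0.2,"ax":0,"ay":0,"az":0,"fingers":0},{"tx":0,"ty":0,"tz":0.2,"ax":0,"ay":0,"az":0,"fingers":0},{"tx":0,"ty":0,"tz":0.2,"ax":0,"ay":0,"az":0,"fingers":0},{"tx":0,"ty":0,"tz":0.16,"ax":0,"ay":0,"az":0,"fingers":0},{"tx":0,"ty":0,"tz":0,"ax":0,"ay":0,"az":0,"fingers":0},{"tx":0,"ty":0,"tz":0,"ax":0,"ay":0,"az":0,"fingers":0},{"tx":0,"ty":0,"tz":0,"ax":0,"ay":0,"az":0,"fingers":0},{"tx":0,"ty":0,"tz":0,"ax":0,"ay":0,"az":0,"fingers":0}]'
python3 - <<'E'
from h import *
a=cv2.imread("pics/scene4.png").astype(int); b=manip.grab_frame("scene"); cv2.imwrite("pics/scene5.png",b)
P=proj("scene",[[505,97,42],[560,0,42],[475,30,42]]).astype(int)
print([ (abs(a[v-4:v+5,u-4:u+5]-b[v-4:v+5,u-4:u+5]).mean().round(1)) for u,v in P])
E
```

```text
clock: 13.45
eef_pos: [682.7, -4.2, 227.0]
orientation: [0.0, 0.996, -0.085, 0.0]
ft_force: [1.5, -0.3, 4.6]
width: 12.2
gripper_force: 59.0
[np.float64(12.7), np.float64(32.2), np.float64(2.1)]
```

```bash
python3 -m handwheel '[{"tx":0,"ty":0,"tz":0,"ax":0,"ay":0,"az":0,"fingers":0},{"tx":0,"ty":0,"tz":0,"ax":0,"ay":0,"az":0,"fingers":0},{"tx":0,"ty":0,"tz":0,"ax":0,"ay":0,"az":0,"fingers":0},{"tx":0,"ty":0,"tz":0,"ax":0,"ay":0,"az":0,"fingers":0},{"tx":0,"ty":0,"tz":0,"ax":0,"ay":0,"az":0,"fingers":0},{"tx":0,"ty":0,"tz":0,"ax":0,"ay":0,"az":0,"fingers":0},{"tx":0,"ty":0,"tz":0,"ax":0,"ay":0,"az":0,"fingers":0},{"tx":0,"ty":0,"tz":0,"ax":0,"ay":0,"az":0,"fingers":0}]'
python3 - <<'E'
from h import *
a=manip.grab_frame("scene"); b=manip.grab_frame("side"); cv2.imwrite("pics/scene6.png",a); cv2.imwrite("pics/side6.png",b)
print(proj("scene",[[593,96,30],[593,96,130]]),proj("side",[[593,96,30],[593,96,130]]))
cv2.imwrite("pics/cmp6.png",np.hstack([cv2.resize(a[150:280,260:390],None,fx=3,fy=3,interpolation=2),cv2.resize(b[130:260,230:360],None,fx=3,fy=3,interpolation=2)]))
E
```

```text
clock: 14.5
eef_pos: [682.6, -4.2, 226.9]
orientation: [-0.0, 0.996, -0.085, -0.0]
ft_force: [0.5, -1.0, 4.3]
width: 12.4
gripper_force: 59.0
[[347.47765512 207.38469121]
 [348.78972845 188.98682782]] [[284.54003201 246.15496782]
 [283.0823868  212.80046531]]
```

View pics/cmp6.png

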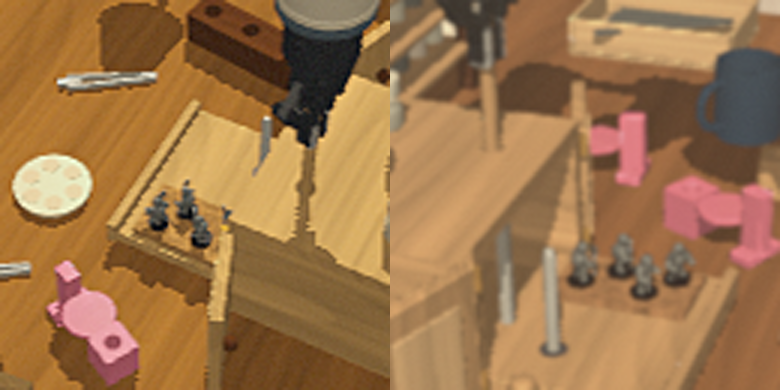

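Shelf fully out: the rod foot is at (284,246) in the side view and its top at (348.7,190) in the scene view, as predicted, and the orcs are upright. Now the dowel goes back.

```bash
python3 -m handwheel '[{"tx":0,"ty":0,"tz":-0.8,"ax":0,"ay":0,"az":0,"fingers":0},{"tx":0,"ty":0,"tz":-1,"ax":0,"ay":0,"az":0,"fingers":0},{"tx":0,"ty":0,"tz":-0.6,"ax":0,"ay":0,"az":0,"fingers":0},{"tx":-0.94,"ty":-0.8,"tz":0,"ax":0,"ay":0,"az":0,"fingers":0},{"tx":-0.94,"ty":-0.8,"tz":0,"ax":0,"ay":0,"az":0,"fingers":0},{"tx":-0.94,"ty":-0.8,"tz":0,"ax":0,"ay":0,"az":0,"fingers":0},{"tx":-0.94,"ty":-0.8,"tz":0,"ax":0,"ay":0,"az":0,"fingers":0},{"tx":-0.94,"ty":-0.8,"tz":0,"ax":0,"ay":0,"az":0,"fingers":0}]'|head -2;  python3 -m handwheel '[{"tx":-0.94,"ty":-0.8,"tz":0,"ax":0,"ay":0,"az":0,"fingers":0},{"tx":-0.94,"ty":-0.8,"tz":0,"ax":0,"ay":0,"az":0,"fingers":0},{"tx":-0.94,"ty":-0.8,"tz":0,"ax":0,"ay":0,"az":0,"fingers":0},{"tx":-0.94,"ty":-0.8,"tz":0,"ax":0,"ay":0,"az":0,"fingers":0},{"tx":-0.94,"ty":-0.8,"tz":0,"ax":0,"ay":0,"az":0,"fingers":0},{"tx":-0.94,"ty":-0.8,"tz":0,"ax":0,"ay":0,"az":0,"fingers":0},{"tx":-0.94,"ty":-0.8,"tz":0,"ax":0,"ay":0,"az":0,"fingers":0},{"tx":-0.92,"ty":-0.74,"tz":0,"ax":0,"ay":0,"az":0,"fingers":0}]'|head -2; python3 -m handwheel '[{"tx":0,"ty":0,"tz":1,"ax":0,"ay":0,"az":0,"fingers":0},{"tx":0,"ty":0,"tz":1,"ax":0,"ay":0,"az":0,"fingers":0},{"tx":0,"ty":0,"tz":1,"ax":0,"ay":0,"az":0,"fingers":0},{"tx":0,"ty":0,"tz":1,"ax":0,"ay":0,"az":0,"fingers":0},{"tx":0,"ty":0,"tz":0,"ax":0,"ay":0,"az":0,"fingers":0},{"tx":0,"ty":0,"tz":0,"ax":0,"ay":0,"az":0,"fingers":0},{"tx":0,"ty":0,"tz":0,"ax":0,"ay":0,"az":0,"fingers":0},{"tx":0,"ty":0,"tz":0,"ax":0,"ay":0,"az":0,"fingers":0}]';python3 -c "
from h import *
to(426.1,302.6,109)
s=cal('scene');d=cal('side')
print(tri([(s,(347.5+.2,207.4)),(d,(284.3,246))]),tri([(s,(348.7,190)),(d,(283,213.3))]))"
```

```text
clock: 15.6
eef_pos: [582.7, 114.9, 286.3]
clock: 16.6
eef_pos: [424.8, 302.8, 286.5]
clock: 17.6
eef_pos: [426.1, 302.4, 187.6]
orientation: [-0.0, 0.996, -0.085, 0.0]
ft_force: [0.9, 0.6, 0.2]
width: 12.7
gripper_force: 58.6
t 17.6 tcp [426.1 302.4 187.6] psi -0.1702 tilt [ 9.e-04 -8.e-04 -1.e+00] -> [-0.005 -0.007  3.143]
[593.75199137  96.0040549   30.33886967] [593.91825351  93.94499091 127.28217099]
```

```bash
python3 -m handwheel '[{"tx":0,"ty":0,"tz":0.8,"ax":0,"ay":0,"az":0,"fingers":0},{"tx":0,"ty":0,"tz":0.8,"ax":0,"ay":0,"az":0,"fingers":0},{"tx":0,"ty":0,"tz":0.8,"ax":0,"ay":0,"az":0,"fingers":0},{"tx":0,"ty":0,"tz":0.5,"ax":0,"ay":0,"az":0,"fingers":0},{"tx":0,"ty":0,"tz":0.23,"ax":0,"ay":0,"az":0,"fingers":0},{"tx":0,"ty":0,"tz":0,"ax":0,"ay":0,"az":0,"fingers":0},{"tx":0,"ty":0,"tz":0,"ax":0,"ay":0,"az":0,"fingers":0},{"tx":0,"ty":0,"tz":0,"ax":0,"ay":0,"az":0,"fingers":0}]'
```

```text
clock: 18.6
eef_pos: [426.1, 302.3, 109.1]
orientation: [-0.0, 0.996, -0.085, 0.0]
ft_force: [0.6, -0.3, -0.1]
width: 12.6
gripper_force: 58.6
```

```bash
python3 -m handwheel '[{"tx":0,"ty":0,"tz":0,"ax":0,"ay":0,"az":0,"fingers":100},{"tx":0,"ty":0,"tz":0,"ax":0,"ay":0,"az":0,"fingers":100},{"tx":0,"ty":0,"tz":0,"ax":0,"ay":0,"az":0,"fingers":100},{"tx":0,"ty":0,"tz":-0.6,"ax":0,"ay":0,"az":0,"fingers":100},{"tx":0,"ty":0,"tz":-1,"ax":0,"ay":0,"az":0,"fingers":100},{"tx":0,"ty":0,"tz":-1,"ax":0,"ay":0,"az":0,"fingers":100},{"tx":0,"ty":0,"tz":-1,"ax":0,"ay":0,"az":0,"fingers":100},{"tx":0,"ty":0,"tz":-1,"ax":0,"ay":0,"az":0,"fingers":100}]'|head -2;  python3 -m handwheel '[{"tx":0,"ty":0,"tz":-1,"ax":0,"ay":0,"az":-0.145,"fingers":100},{"tx":0,"ty":0,"tz":-0.4,"ax":0,"ay":0,"az":-0.145,"fingers":100},{"tx":-0.04,"ty":1,"tz":0,"ax":0,"ay":0,"az":0,"fingers":100},{"tx":-0.04,"ty":1,"tz":0,"ax":0,"ay":0,"az":0,"fingers":100},{"tx":-0.04,"ty":1,"tz":0,"ax":0,"ay":0,"az":0,"fingers":100},{"tx":-0.04,"ty":1,"tz":0,"ax":0,"ay":0,"az":0,"fingers":100},{"tx":-0.04,"ty":1,"tz":0,"ax":0,"ay":0,"az":0,"fingers":100},{"tx":-0.04,"ty":1,"tz":0,"ax":0,"ay":0,"az":0,"fingers":100}]'|head -2; python3 -m handwheel '[{"tx":-0.04,"ty":1,"tz":0,"ax":0,"ay":0,"az":0,"fingers":100},{"tx":-0.04,"ty":1,"tz":0,"ax":0,"ay":0,"az":0,"fingers":100},{"tx":-0.04,"ty":1,"tz":0,"ax":0,"ay":0,"az":0,"fingers":100},{"tx":-0.04,"ty":1,"tz":0,"ax":0,"ay":0,"az":0,"fingers":100},{"tx":-0.04,"ty":1,"tz":0,"ax":0,"ay":0,"az":0,"fingers":100},{"tx":-0.04,"ty":1,"tz":0,"ax":0,"ay":0,"az":0,"fingers":100},{"tx":-0.5,"ty":1,"tz":0,"ax":0,"ay":0,"az":0,"fingers":100},{"tx":-0.5,"ty":1,"tz":0,"ax":0,"ay":0,"az":0,"fingers":100}]'|head -2;python3 -c "
from h import *
to(340,-315,230)
cv2.imwrite('pics/scene7.png',manip.grab_frame('scene'));"
```

```text
clock: 19.6
eef_pos: [425.8, 302.2, 225.6]
clock: 20.6
eef_pos: [437.8, 151.8, 259.7]
clock: 21.6
eef_pos: [430.6, -50.5, 259.6]
t 21.6 tcp [430.6 -50.5 259.6] psi 0.1199 tilt [ 8.e-04  3.e-04 -1.e+00] -> [-4.865 10.069  1.183]
```

```bash
python3 -m handwheel '[{"tx":-0.5,"ty":1,"tz":0.12,"ax":0,"ay":0,"az":0,"fingers":100},{"tx":-0.5,"ty":1,"tz":0.12,"ax":0,"ay":0,"az":0,"fingers":100},{"tx":-0.5,"ty":1,"tz":0.12,"ax":0,"ay":0,"az":0,"fingers":100},{"tx":-0.5,"ty":1,"tz":0.12,"ax":0,"ay":0,"az":0,"fingers":100},{"tx":-0.5,"ty":1,"tz":0.12,"ax":0,"ay":0,"az":0,"fingers":100},{"tx":-0.5,"ty":1,"tz":0.12,"ax":0,"ay":0,"az":0,"fingers":100},{"tx":-0.5,"ty":1,"tz":0.12,"ax":0,"ay":0,"az":0,"fingers":100},{"tx":-0.5,"ty":1,"tz":0.12,"ax":0,"ay":0,"az":0,"fingers":100}]'|head -2; python3 -m handwheel '[{"tx":-0.5,"ty":1,"tz":0.12,"ax":0,"ay":0,"az":0,"fingers":100},{"tx":-0.3,"ty":1,"tz":0.12,"ax":0,"ay":0,"az":0,"fingers":100},{"tx":0,"ty":0,"tz":0,"ax":0,"ay":0,"az":0,"fingers":100},{"tx":0,"ty":0,"tz":0,"ax":0,"ay":0,"az":0,"fingers":100},{"tx":0,"ty":0,"tz":0,"ax":0,"ay":0,"az":0,"fingers":100},{"tx":0,"ty":0,"tz":0,"ax":0,"ay":0,"az":0,"fingers":100},{"tx":0,"ty":0,"tz":0,"ax":0,"ay":0,"az":0,"fingers":100},{"tx":0,"ty":0,"tz":0,"ax":0,"ay":0,"az":0,"fingers":100}]'|head -2;python3 - <<'E'
from h import *
c=cal("wrist");im=manip.grab_frame("wrist"); cv2.imwrite("pics/w8.png",im);np.savez("w8",K=c[0],T=c[1])
to(397,-314,74)
u=proj("wrist",[[482,-303,45],[397,-314,75]],c);print(u)
b=cv2.imread("pics/scene7.png")
x,y=(u.mean(0)-[65,100]).astype(int); x=max(x,0);y=max(y,0); print(x,y)
A=cv2.resize(im[y:y+200,x:x+130],None,fx=3,fy=3,interpolation=2); B=cv2.resize(b[110:210,310:410],None,fx=4,fy=6,interpolation=2)
cv2.imwrite("pics/cmp8.png",np.hstack([A[:600],B[:600]])[:, :800] if A.shape[0]>=600 else A)
E
```

```text
clock: 22.65
eef_pos: [355.2, -261.1, 235.5]
clock: 23.65
eef_pos: [341.7, -312.2, 228.6]
t 23.7 tcp [ 341.7 -312.2  228.6] psi 0.1199 tilt [-0.  0. -1.] -> [2.188 0.335 6.186]
[[326.84091862  26.50213511]
 [327.66161046 119.65108986]]
262 0
```

View pics/cmp8.png

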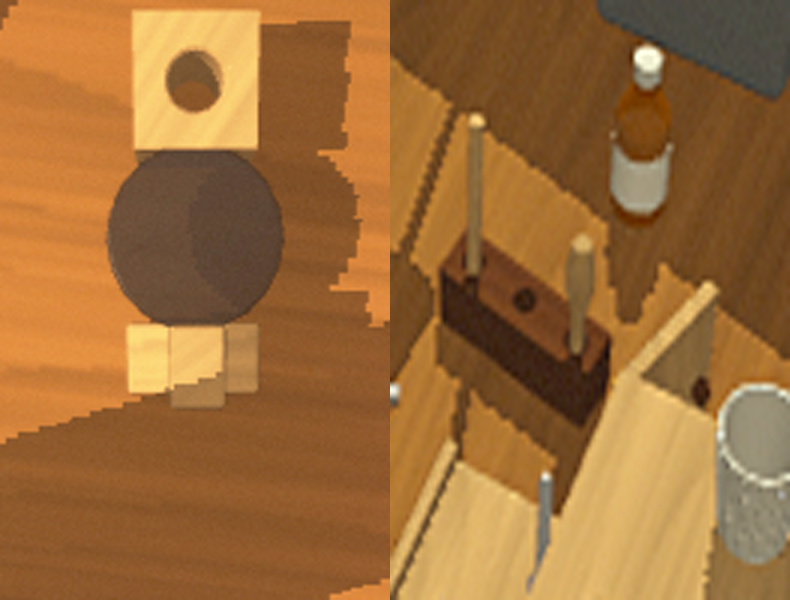

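The dowel stands upright in the stand's end socket. In the wrist view the magnifier is square to the tool (yaw 0.12), with its bore at (326.4,26.7) and fin top at (327,122).

Run:
```python
from h import *
w=np.load("w8.npz");w=(w["K"],w["T"],0);w1=np.load("w1.npz");w1=(w1["K"],w1["T"],0)
b=onz(w,(326.4,26.7),45);f=onz(w,(327,122),75);print(b,f,np.linalg.norm((b-f)[:2]),np.arctan2(*(b-f)[[1,0]]))
print(tri([(w,(326.4,26.7)),(w1,(306.8,69.4)),(cal("scene"),(262.3,275.7))]),tri([(w,(327,122)),(w1,(316,141.7)),(cal("scene"),(236,266.5))]))
to(f[0],f[1],43)
```

```text
[ 481.77825472 -302.60215405   45.        ] [ 394.78107635 -313.65798126   75.        ] 87.69686630582845 0.12640502154081715
[ 479.75478121 -301.65750148   64.60430272] [ 395.94850829 -313.75497682   76.97150343]
t 23.7 tcp [ 341.7 -312.2  228.6] psi 0.1199 tilt [-0.  0. -1.] -> [2.102 0.311 7.426]
```

```bash
python3 -m handwheel '[{"tx":1,"ty":0.15,"tz":1,"ax":0,"ay":0,"az":0,"fingers":100},{"tx":1,"ty":0.16,"tz":1,"ax":0,"ay":0,"az":-0.005,"fingers":100},{"tx":0.02,"ty":0,"tz":1,"ax":0,"ay":0,"az":0,"fingers":100},{"tx":0,"ty":0,"tz":1,"ax":0,"ay":0,"az":0,"fingers":100},{"tx":0,"ty":0,"tz":1,"ax":0,"ay":0,"az":0,"fingers":100},{"tx":0,"ty":0,"tz":1,"ax":0,"ay":0,"az":0,"fingers":100},{"tx":0,"ty":0,"tz":0.8,"ax":0,"ay":0,"az":0,"fingers":100},{"tx":0,"ty":0,"tz":0.55,"ax":0,"ay":0,"az":0,"fingers":100}]' 60;  python3 -m handwheel '[{"tx":0,"ty":0,"tz":0,"ax":0,"ay":0,"az":0,"fingers":60},{"tx":0,"ty":0,"tz":0,"ax":0,"ay":0,"az":0,"fingers":40},{"tx":0,"ty":0,"tz":0,"ax":0,"ay":0,"az":0,"fingers":20},{"tx":0,"ty":0,"tz":0,"ax":0,"ay":0,"az":0,"fingers":0},{"tx":0,"ty":0,"tz":0,"ax":0,"ay":0,"az":0,"fingers":0},{"tx":0,"ty":0,"tz":0,"ax":0,"ay":0,"az":0,"fingers":0},{"tx":0,"ty":0,"tz":0,"ax":0,"ay":0,"az":0,"fingers":0},{"tx":0,"ty":0,"tz":0,"ax":0,"ay":0,"az":0,"fingers":0}]'
```

```text
clock: 24.7
eef_pos: [392.6, -313.8, 44.0]
orientation: [-0.0, 0.998, 0.062, -0.0]
ft_force: [0.3, -0.7, 0.5]
width: 85.5
gripper_force: 0.0
clock: 25.7
eef_pos: [393.0, -314.4, 45.5]
orientation: [0.001, 0.998, 0.062, 0.0]
ft_force: [-1.6, 0.1, 7.4]
width: 16.0
gripper_force: 59.0
```

```bash
python3 -m handwheel '[{"tx":0,"ty":0,"tz":-0.4,"ax":0,"ay":0,"az":0,"fingers":0},{"tx":0,"ty":0,"tz":-1,"ax":0,"ay":0,"az":0,"fingers":0},{"tx":0,"ty":0,"tz":-1,"ax":0,"ay":0,"az":0,"fingers":0},{"tx":0,"ty":0,"tz":-1,"ax":0,"ay":0,"az":0,"fingers":0},{"tx":0,"ty":0,"tz":-1,"ax":0,"ay":0,"az":0,"fingers":0},{"tx":0,"ty":0,"tz":-1,"ax":0,"ay":0,"az":0,"fingers":0},{"tx":0,"ty":0,"tz":-1,"ax":0,"ay":0,"az":0,"fingers":0},{"tx":0,"ty":0,"tz":-1,"ax":0,"ay":0,"az":0.125,"fingers":0}]' | tail -5;  python3 -m handwheel '[{"tx":0.3,"ty":-1,"tz":0,"ax":0,"ay":0,"az":0,"fingers":0},{"tx":0.3,"ty":-1,"tz":0,"ax":0,"ay":0,"az":0,"fingers":0},{"tx":0.3,"ty":-1,"tz":0,"ax":0,"ay":0,"az":0,"fingers":0},{"tx":0.3,"ty":-1,"tz":0,"ax":0,"ay":0,"az":0,"fingers":0},{"tx":0.3,"ty":-1,"tz":0,"ax":0,"ay":0,"az":0,"fingers":0},{"tx":0.3,"ty":-1,"tz":0,"ax":0,"ay":0,"az":0,"fingers":0},{"tx":0.3,"ty":-1,"tz":0,"ax":0,"ay":0,"az":0,"fingers":0},{"tx":0.3,"ty":-1,"tz":0,"ax":0,"ay":0,"az":0,"fingers":0}]' | head -2;  python3 -m handwheel '[{"tx":0.1,"ty":-1,"tz":0,"ax":0,"ay":0,"az":0,"fingers":0},{"tx":0.1,"ty":-1,"tz":0,"ax":0,"ay":0,"az":0,"fingers":0},{"tx":0.1,"ty":-1,"tz":0,"ax":0,"ay":0,"az":0,"fingers":0},{"tx":0.1,"ty":-1,"tz":0,"ax":0,"ay":0,"az":0,"fingers":0},{"tx":0,"ty":-1,"tz":0,"ax":0,"ay":0,"az":0,"fingers":0},{"tx":0,"ty":-0.5,"tz":0,"ax":0,"ay":0,"az":0,"fingers":0},{"tx":0,"ty":0,"tz":0,"ax":0,"ay":0,"az":0,"fingers":0},{"tx":0,"ty":0,"tz":0,"ax":0,"ay":0,"az":0,"fingers":0}]' | head -2;python3 - <<'E'
from h import *
c=cal("wrist");p=pose()[0];im=manip.grab_frame("wrist"); cv2.imwrite("pics/w9.png",im);np.savez("w9",K=c[0],T=c[1])
to(504,96,229)
u=proj("wrist",[[593.5,96,130],p+[89.5,0,-0.5],[593.5,96,30]],c);print(u)
E
```

```text
eef_pos: [392.5, -313.6, 231.3]
orientation: [0.0, 1.0, -0.001, 0.0]
ft_force: [0.4, -0.3, -1.7]
width: 16.3
gripper_force: 59.0
clock: 27.7
eef_pos: [452.6, -113.0, 230.5]
clock: 28.7
eef_pos: [462.8, 23.0, 230.0]
t 28.75 tcp [462.8  22.9 229.9] psi -0.0008 tilt [ 0.e+00  2.e-04 -1.e+00] -> [ 1.646 -2.926  0.037]
[[217.56013734  14.87284575]
 [318.94855791  57.99546031]
 [246.72015033  40.5707205 ]]
```

I've used all ten picture views, so from here I measure numerically.

Run:
```python
from h import *
im=cv2.imread("pics/w9.png"); w=np.load("w9.npz");w=(w["K"],w["T"],0)
hsv=cv2.cvtColor(im,cv2.COLOR_BGR2HSV)
# bore: dark blob in hub
g=hsv[35:85,290:350,2]; print("V\n",g[::3,::3])
s=hsv[0:60,190:270]; m=((s[...,1]<70)).astype(np.uint8)
n,l,st,ce=cv2.connectedComponentsWithStats(m)
for a,q in zip(st[1:],ce[1:]):
    if a[4]>15: print(a+[190,0,0,0,0],q+[190,0])
```

```text
V
 [[248 248 246 244 245 247 249 247 235 224 226 234 242 246 245 244 241 241
  241 241]
 [249 247 244 246 245 248 213 215 173 142 144 178 235 240 244 242 241 241
  241 243]
 [248 245 245 245 248 203 161 129 128 127 129 155 169 185 238 241 241 240
  243 246]
 [247 245 246 247 198 131 132 127 129 128 125 124 174 176 143 239 240 242
  244 245]
 [245 244 247 246 187 131 129 130 130 129 126 125 128 176 180 223 242 244
  245 246]
 [245 246 248 191 132 135 130 130 125 123 121 125 123 125 183 187 245 245
  246 247]
 [246 247 249 186 128 128 128 126 200 242 223 186 125 123 135 189 246 181
  246 245]
 [247 249 249 178 128 129 143 241 241 242 247 220 229 156 124 194 240 243
  245 246]
 [247 249 247 171 129 129 245 243 244 244 244 225 222 235 125 132 241 247
  246 247]
 [249 249 248 175 130 183 248 248 248 248 232 207 224 229 216 134 247 246
  246 248]
 [249 248 247 182 128 248 248 247 247 247 227 192 230 213 221 137 247 245
  248 249]
 [249 248 248 244 153 248 248 249 249 248 218 182 190 226 234 170 246 247
  249 248]
 [248 248 248 244 176 238 239 237 237 236 231 233 218 243 248 244 246 249
  249 247]
 [248 248 246 242 245 189 240 240 239 238 233 200 212 236 240 246 248 249
  248 244]
 [248 247 244 244 247 246 195 214 243 243 234 204 228 237 246 248 250 248
  246 240]
 [248 246 242 247 246 245 244 242 218 210 219 234 247 246 247 249 249 247
  242 237]
 [246 243 245 247 247 245 244 244 242 244 247 247 247 246 248 249 248 244
  238 238]]
[212   9  10  20 128] [216.4140625  17.59375  ]
[242  28  12   5  37] [247.37837838  30.13513514]
[234  39  23  15 145] [244.19310345  47.4137931 ]
```

```bash
python3 -m handwheel '[{"tx":0,"ty":-1,"tz":0,"ax":0,"ay":0,"az":0,"fingers":0},{"tx":0,"ty":-1,"tz":0,"ax":0,"ay":0,"az":0,"fingers":0},{"tx":0,"ty":-0.93,"tz":0,"ax":0,"ay":0,"az":0,"fingers":0},{"tx":0,"ty":0,"tz":0,"ax":0,"ay":0,"az":0,"fingers":0},{"tx":0,"ty":0,"tz":0,"ax":0,"ay":0,"az":0,"fingers":0},{"tx":0,"ty":0,"tz":0,"ax":0,"ay":0,"az":0,"fingers":0},{"tx":0,"ty":0,"tz":0,"ax":0,"ay":0,"az":0,"fingers":0},{"tx":0,"ty":0,"tz":0,"ax":0,"ay":0,"az":0,"fingers":0}]' | head -2;python3 - <<'E'
from h import *
c=cal("wrist");p=pose()[0];im=manip.grab_frame("wrist"); cv2.imwrite("pics/w10.png",im);np.savez("w10",K=c[0],T=c[1])
to(504,96,229)
t=np.linspace(0,2*np.pi,9)[:-1]
print(proj("wrist",[[593.5,96,130],p+[89.5,0,-0.5],[593.5,96,30]],c))
r=proj("wrist",np.c_[593.5+4.5*np.cos(t),96+4.5*np.sin(t),0*t+130],c);print("disc",r.min(0),r.max(0))
hsv=cv2.cvtColor(im,cv2.COLOR_BGR2HSV)
np.set_printoptions(linewidth=200)
print(hsv[0:36:2,300:340:2,1]);print(hsv[0:36:2,300:340:2,2])
# bore ellipse: edge of hub-top brightness
hub=(hsv[...,2]>236).astype(np.uint8)
E
```

```text
clock: 29.75
eef_pos: [462.9, 96.5, 229.9]
t 29.8 tcp [462.8  96.6 229.9] psi -0.0005 tilt [ 0.  0. -1.] -> [1.647 0.024 0.036]
[[319.54132541  14.97734989]
 [318.91051041  57.90221672]
 [319.22821031  40.64472451]]
disc [313.30243954   7.99721324] [325.78023078  21.88548796]
[[132 130 134 134 134 132 131 133 134 128 131 129 130 130 130 129 130 130 130 133]
 [139 134 139 140 140 138 142 140 134 140 138 139 138 141 141 137 138 138 137 138]
 [141 141 139 141 140 141 143 145 140 141 140 139 141 140 141 139 139 145 140 137]
 [141 146 143 143 140 142 140 140 144 138 144 140 141 140 139 142 138 139 141 144]
 [136 138 137 137 139 137 141 138 141 138 137 135 136 136 139 137 135 138 138 139]
 [134 137 136 138 136 134 135 136 118 122 122 132 137 136 138 138 141 138 139 139]
 [136 136 135 135 136 142 138 138 137 138 135 138 137 135 139 139 140 138 140 141]
 [134 135 137 138 139 138 136 138 140 139 136 136 138 136 139 136 141 140 146 141]
 [136 136 135 133 139 137 140 139 138 135 134 137 135 138 136 136 140 141 145 142]
 [135 133 137 139 141 136 138 140 137 136 135 136 141 137 136 138 134 141 14
[... 1466 characters left out ...]
51 251 251 251 250 250 247 247 249]
 [252 252 251 249 249 249 250 250 251 252 251 251 250 251 251 249 248 246 248 250]
 [252 251 250 249 249 249 250 251 252 252 251 251 250 251 250 249 247 247 249 250]
 [252 251 250 249 250 250 251 251 252 251 251 251 251 250 249 247 247 249 250 250]
 [251 250 248 249 250 250 252 252 251 251 251 251 251 249 248 246 248 249 250 250]
 [250 249 250 249 250 251 252 252 251 250 251 251 250 249 247 248 249 251 250 250]
 [250 249 249 250 251 252 252 251 251 251 251 251 249 248 247 249 250 250 249 249]
 [249 250 249 251 252 252 252 251 251 251 251 250 249 247 248 250 251 250 249 249]
 [250 250 250 251 252 252 251 251 250 251 250 249 247 248 250 250 250 250 249 248]]
```

Run:
```python
from h import *
np.set_printoptions(linewidth=220)
im=cv2.imread("pics/w9.png");hsv=cv2.cvtColor(im,cv2.COLOR_BGR2HSV);print(hsv[4:36:1,206:242:1,1])
w=np.load("w9.npz");w=(w["K"],w["T"],0)
t=np.linspace(0,2*np.pi,40)
for z,r in((130,4.5),(124,6),(30,6)):
    q=proj("wrist",np.c_[593.5+r*np.cos(t),96+r*np.sin(t),0*t+z],w);print(z,q.min(0).round(1),q.max(0).round(1))
w=np.load("w10.npz");w=(w["K"],w["T"],0)
im=cv2.imread("pics/w10.png");print(im[5:14,310:330,0])
```

```text
[[149 148 145 ... 143 146 145]
 [145 147 147 ... 147 149 145]
 [143 150 146 ... 145 144 150]
 ...
 [143 141 142 ...  78  81  87]
 [143 148 145 ...  77  84  88]
 [144 143 145 ...  82  84  81]]
130 [211.3   7.9] [223.8  21.8]
124 [211.8   7.9] [228.1  25.9]
30 [240.8  34.1] [252.6  47. ]
[[110 110 108 107 109 110 109 112 110 111 110 109 109 109 109 111 110 112 110 111]
 [109 109 111 113 111 110 108 109 113 107 108 109 111 113 110 111 111 111 112 111]
 [113 113 113 110 111 111 111 113 111 111 110 112 115 111 111 114 111 112 114 116]
 [116 116 112 116 115 114 111 113 114 106 116 114 118 115 117 116 117 114 114 116]
 [116 114 116 117 112 111 110 111 112 108 103 101 113 115 119 117 116 116 114 114]
 [119 114 118 114 116 120 120 121 117 114 116 112 107 112 116 116 118 118 115 117]
 [115 115 113 113 111 111 114 114 111 114 113 118 114 119 119 117 118 115 115 115]
 [110 115 114 115 114 111 115 113 115 118 118 112 115 115 117 119 118 113 114 113]
 [115 112 113 115 114 110 113 113 113 113 118 117 120 120 119 117 118 117 115 113]]
```

```bash
python3 -m handwheel '[{"tx":0.8,"ty":0.05,"tz":0,"ax":0,"ay":0,"az":0,"fingers":0},{"tx":0.83,"ty":0,"tz":0,"ax":0,"ay":0,"az":0,"fingers":0},{"tx":0,"ty":0,"tz":0.6,"ax":0,"ay":0,"az":0,"fingers":0},{"tx":0,"ty":0,"tz":0.7,"ax":0,"ay":0,"az":0,"fingers":0},{"tx":0,"ty":0,"tz":0.5,"ax":0,"ay":0,"az":0,"fingers":0},{"tx":0,"ty":0,"tz":0.15,"ax":0,"ay":0,"az":0,"fingers":0},{"tx":0,"ty":0,"tz":0,"ax":0,"ay":0,"az":0,"fingers":0},{"tx":0,"ty":0,"tz":0,"ax":0,"ay":0,"az":0,"fingers":0}]';python3 - <<'E'
from h import *
c=cal("wrist");p=pose()[0];im=manip.grab_frame("wrist"); cv2.imwrite("pics/w11.png",im)
to(503.5,95.3,75.5)
print(proj("wrist",[[593,95.7,130]],c))
hsv=cv2.cvtColor(im,cv2.COLOR_BGR2HSV)
for r in list(hsv[30:86:2,294:344:2,1]): print(*[f"{v:3d}" for v in r])
E
```

```text
clock: 30.8
eef_pos: [503.8, 95.6, 181.6]
orientation: [-0.0, 1.0, -0.0, 0.0]
ft_force: [0.5, 1.3, -1.4]
width: 16.1
gripper_force: 59.1
t 30.85 tcp [503.8  95.6 181.6] psi -0.0002 tilt [ 9.e-04 -1.e-04 -1.e+00] -> [-0.016  0.012  4.245]
[[318.695008    69.77870554]]
133 134 135 137 136 138 139 134 133 130 136 134 134 134 136 138 137 135 140 137 137 135 135 139 140
132 133 135 134 136 139 137 132 130 132 136 135 134 134 138 137 138 142 139 137 136 139 140 141 137
138 136 135 137 137 139 135 134 135 134 137 136 135 136 138 141 142 136 137 135 139 138 137 140 140
134 139 137 141 139 134 136 130 136 149 151 151 147 149 150 147 142 136 136 140 135 135 139 139 142
135 137 137 137 135 134 137 149 150 149 151 155 146 146 149 149 146 143 140 136 137 140 140 138 142
136 138 135 136 136 140 151 150 148 151 144 150 145 147 155 148 149 151 141 140 135 139 140 142 139
139 136 138 140 136 152 153 151 158 147 149 147 154 154 146 154 148 148 152 140 140 139 137 139 140
136 137 137 133 153 150 147 150 145 155 144 156 148 147 159 150 151 152 150 150 137 140 140 140 140
138 136 135 146 150 150 154 152 
[... 1267 characters left out ...]

136 133 134 140 154 149 125  71  78  70  63  59  60  61  78  78  80  91 151 153 138 136 136 131 129
133 135 136 137 139 149 125  66  77  79  74  67  68  73  78  79  81  82 131 140 137 131 131 130 132
139 139 135 135 136 133 147 148 100  84  80  77  84  79  77  86  94 136 139 136 134 134 135 134 132
136 136 137 137 131 131 135 140 153 148 119 103  86  89 105 131 144 143 132 137 132 132 132 131 132
136 139 137 136 133 136 134 136 142 142 151 152 151 150 150 138 132 132 134 134 134 131 134 132 134
140 137 137 135 135 133 137 137 139 137 136 139 136 137 134 135 135 134 134 132 131 135 134 136 136
135 132 136 134 140 136 136 138 136 139 141 136 135 133 136 135 135 134 138 135 130 134 131 136 136
```

Through the bore the rod sits centred to about 1 mm, so I'll shift 1 mm in +y and start lowering.

```bash
python3 -m handwheel '[{"tx":0,"ty":-0.04,"tz":0,"ax":0,"ay":0,"az":0,"fingers":0},{"tx":0,"ty":0,"tz":0.25,"ax":0,"ay":0,"az":0,"fingers":0},{"tx":0,"ty":0,"tz":0.25,"ax":0,"ay":0,"az":0,"fingers":0},{"tx":0,"ty":0,"tz":0.25,"ax":0,"ay":0,"az":0,"fingers":0},{"tx":0,"ty":0,"tz":0.25,"ax":0,"ay":0,"az":0,"fingers":0},{"tx":0,"ty":0,"tz":0.25,"ax":0,"ay":0,"az":0,"fingers":0},{"tx":0,"ty":0,"tz":0,"ax":0,"ay":0,"az":0,"fingers":0},{"tx":0,"ty":0,"tz":0,"ax":0,"ay":0,"az":0,"fingers":0}]';python3 - <<'E'
from h import *
c=cal("wrist");p=pose()[0];im=manip.grab_frame("wrist"); cv2.imwrite("pics/w12.png",im)
to(503.8,96.6,75.5); print(proj("wrist",[[593,96,130],p+[89.5,.4,-.5]],c))
hsv=cv2.cvtColor(im,cv2.COLOR_BGR2HSV)
for r in list(hsv[30:86:2,294:344:2,1]): print(*[f"{v:3d}" for v in r])
E
```

```text
clock: 31.85
eef_pos: [503.6, 96.6, 150.0]
orientation: [-0.0, 1.0, -0.0, 0.0]
ft_force: [1.0, 0.6, -1.5]
width: 16.3
gripper_force: 59.1
t 31.9 tcp [503.7  96.6 150.1] psi -0.0002 tilt [ 4.e-04 -0.e+00 -1.e+00] -> [ 1.000e-03 -2.000e-03  2.983e+00]
[[320.01874585  63.30936462]
 [318.10212874  58.00624434]]
132 131 140 137 137 136 136 136 132 132 135 132 137 134 138 138 140 140 137 135 135 138 136 140 140
131 134 137 136 137 137 135 134 133 136 135 135 133 135 135 138 138 135 138 135 136 134 142 137 141
133 138 136 137 133 139 141 131 132 136 134 135 133 136 136 141 137 139 136 137 134 136 136 138 140
134 134 138 139 136 135 134 131 134 150 151 147 145 148 147 149 141 139 134 137 135 141 136 137 142
135 138 139 135 134 131 135 150 151 147 146 144 151 150 150 147 146 142 138 136 137 136 144 140 139
137 134 136 138 135 137 151 152 149 151 154 159 146 154 151 151 153 148 140 139 139 138 140 140 139
139 139 138 136 137 149 152 149 143 143 156 149 153 157 157 152 151 147 148 140 140 140 138 143 143
136 135 133 133 149 150 154 153 145 153 153 147 144 154 149 149 146 151 155 148 137 137 140
[... 1308 characters left out ...]

135 135 135 139 150 139  67  62  82  75  79  79  81  81  80  81  82  85  87 111 136 132 132 134 126
132 135 135 137 135 154 130  65  72  84  85  83  83  77  77  81  79  85  99 142 135 131 131 126 134
133 135 135 138 134 134 148 149  90  86  87  79  85  82  82  81  89 133 143 132 133 135 132 133 132
133 138 134 134 132 135 133 141 148 151 122 104  87  83 112 132 141 143 136 132 132 135 133 133 130
135 137 133 133 135 135 133 135 137 142 151 150 149 146 145 139 136 131 135 133 134 132 132 130 131
136 133 136 132 133 133 137 140 138 139 137 141 135 136 133 134 137 136 134 133 132 130 127 134 140
137 131 133 135 131 135 136 139 138 136 137 136 132 134 136 136 134 134 138 132 130 131 132 134 136
```

```bash
python3 -m handwheel '[{"tx":0,"ty":0,"tz":0.4,"ax":0,"ay":0,"az":0,"fingers":0},{"tx":0,"ty":0,"tz":0.5,"ax":0,"ay":0,"az":0,"fingers":0},{"tx":0,"ty":0,"tz":0.5,"ax":0,"ay":0,"az":0,"fingers":0},{"tx":0,"ty":0,"tz":0.5,"ax":0,"ay":0,"az":0,"fingers":0},{"tx":0,"ty":0,"tz":0.5,"ax":0,"ay":0,"az":0,"fingers":0},{"tx":0,"ty":0,"tz":0.4,"ax":0,"ay":0,"az":0,"fingers":0},{"tx":0,"ty":0,"tz":0,"ax":0,"ay":0,"az":0,"fingers":0},{"tx":0,"ty":0,"tz":0,"ax":0,"ay":0,"az":0,"fingers":0}]'
```

```text
clock: 32.9
eef_pos: [503.8, 96.6, 80.1]
orientation: [-0.0, 1.0, -0.0, 0.0]
ft_force: [-0.4, -0.3, -1.6]
width: 16.0
gripper_force: 59.1
```

```bash
python3 -m handwheel '[{"tx":0,"ty":0,"tz":0.06,"ax":0,"ay":0,"az":0,"fingers":0},{"tx":0,"ty":0,"tz":0.06,"ax":0,"ay":0,"az":0,"fingers":0},{"tx":0,"ty":0,"tz":0.06,"ax":0,"ay":0,"az":0,"fingers":0},{"tx":0,"ty":0,"tz":0,"ax":0,"ay":0,"az":0,"fingers":0},{"tx":0,"ty":0,"tz":0,"ax":0,"ay":0,"az":0,"fingers":0},{"tx":0,"ty":0,"tz":0,"ax":0,"ay":0,"az":0,"fingers":0},{"tx":0,"ty":0,"tz":0,"ax":0,"ay":0,"az":0,"fingers":0},{"tx":0,"ty":0,"tz":0,"ax":0,"ay":0,"az":0,"fingers":0}]'
```

```text
clock: 33.9
eef_pos: [503.6, 96.5, 75.6]
orientation: [0.0, 1.0, -0.0, 0.0]
ft_force: [-1.9, -2.6, 6.7]
width: 16.0
gripper_force: 60.0
```

Firm contact at the expected height. I'll release and rise.

```bash
python3 -m handwheel '[{"tx":0,"ty":0,"tz":0,"ax":0,"ay":0,"az":0,"fingers":30},{"tx":0,"ty":0,"tz":0,"ax":0,"ay":0,"az":0,"fingers":50},{"tx":0,"ty":0,"tz":0,"ax":0,"ay":0,"az":0,"fingers":60},{"tx":0,"ty":0,"tz":0,"ax":0,"ay":0,"az":0,"fingers":60},{"tx":0,"ty":0,"tz":-0.3,"ax":0,"ay":0,"az":0,"fingers":60},{"tx":0,"ty":0,"tz":-0.6,"ax":0,"ay":0,"az":0,"fingers":60},{"tx":0,"ty":0,"tz":-1,"ax":0,"ay":0,"az":0,"fingers":60},{"tx":0,"ty":0,"tz":-1,"ax":0,"ay":0,"az":0,"fingers":60}]';python3 -m handwheel '[{"tx":0,"ty":0,"tz":-1,"ax":0,"ay":0,"az":0,"fingers":60},{"tx":0,"ty":0,"tz":-1,"ax":0,"ay":0,"az":0,"fingers":60},{"tx":0,"ty":0,"tz":-1,"ax":0,"ay":0,"az":0,"fingers":60},{"tx":-1,"ty":0,"tz":0,"ax":0,"ay":0,"az":0,"fingers":60},{"tx":-1,"ty":0,"tz":0,"ax":0,"ay":0,"az":0,"fingers":60},{"tx":0,"ty":0,"tz":0,"ax":0,"ay":0,"az":0,"fingers":60},{"tx":0,"ty":0,"tz":0,"ax":0,"ay":0,"az":0,"fingers":60},{"tx":0,"ty":0,"tz":0,"ax":0,"ay":0,"az":0,"fingers":60}]';python3 - <<'E'
from h import *
c=cal("wrist");im=manip.grab_frame("wrist"); cv2.imwrite("pics/w13.png",im)
F=lambda x,y,z:proj("wrist",[[x,y,z]],c)[0].round(1)
print("pred bore",F(593.2,96.8,75),"fin",F(505.4,96.6,105),"rod foot/top",F(593.2,96.5,130))
hsv=cv2.cvtColor(im,cv2.COLOR_BGR2HSV)
u=F(505.4,96.6,105).astype(int); print("fin area S,V"); 
for r in hsv[u[1]-18:u[1]+19:3,u[0]-30:u[0]+31:3,2]: print(*[f"{v:3d}" for v in r])
print("around rod S")
v=F(593.2,96.8,75).astype(int); print(v)
for r in hsv[max(0,v[1]-30):v[1]+31:3,v[0]-30:v[0]+31:3,1]: print(*[f"{q:3d}" for q in r])
E
```

```text
clock: 34.9
eef_pos: [503.7, 96.6, 149.7]
orientation: [-0.0, 1.0, -0.0, 0.0]
ft_force: [-0.0, -0.4, -0.6]
width: 51.4
gripper_force: 0.0
clock: 35.9
eef_pos: [454.2, 96.6, 223.1]
orientation: [-0.0, 1.0, -0.0, 0.0]
ft_force: [-0.8, -0.0, -0.5]
width: 51.1
gripper_force: 0.0
pred bore [318.5  19. ] fin [318.7 126. ] rod foot/top [319.   -0.7]
fin area S,V
251 251 251 251 251 152 108 105 104 106 103 100 101 102  98  95 174 179 177 181 178
251 251 243 248 249 248 247 195 201 203 205 201 202 202 177 175 176 178 166 182 183
251 251 245 251 250 250 250 244 242 240 237 239 239 233 182 181 179 173 158 181 184
249 249 238 248 246 242 242 245 238 240 241 236 235 234 168 170 172 171 157 177 180
245 238 239 246 246 246 247 243 242 241 238 234 240 240 178 179 180 181 167 176 176
244 245 246 250 249 250 250 245 240 237 237 242 241 237 186 187 186 187 170 182 182
240 240 243 249 249 248 248 242 238 240 244 243 240 236 179 180 180 180 172 177 179
242 243 244 249 249 249 249 241 243 244 241 240 237 235 172 172 170 176 165 176 176
242 244 245 247 247 247 247 247 245 242 240 238 241 238 178 186 185 24
[... 1100 characters left out ...]
 145 141 141 149 150 148 151
145 142 144 142 141 141 143 145  72  58  64  67  67 146 140 142 147 148 151 149 149
141 141 139 142 141 142 143 140 143 136  80  91 150 143 142 142 144 144 153 144 150
142 144 139 141 145 144 146 143 142 144 144 144 144 142 145 146 145 145 152 150 149
142 142 143 141 146 146 141 146 146 146 141 142 142 141 143 147 142 144 147 150 145
144 142 144 142 145 138 143 141 148 144 144 143 141 142 147 148 145 144 145 149 150
139 145 146 143 144 141 145 145 143 143 142 139 144 144 147 143 144 143 151 153 147
146 143 144 144 144 142 139 131 127 135 135 135 124 134 131 150 137 146 151 148 150
143 147 143 153 144 114 106 114 107 104 122 110 108 100 107 106 138 149 147 144 145
```

The magnifier sits at its predicted place with the rod through the bore, and the gripper is clear.

```bash
python3 -c "
from station import manip
print(manip.job_done())"
```

```text
the job is handed in; nothing more can be done
None
```

I released the shelf with the dowel and put the dowel back upright in its stand, then lowered the magnifier over the rod onto the shelf floor and let go; the job is handed in at about 36 s, with no verdict shown.

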